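Lock the clamp lever of a processor test socket and start the test

TASK

Swing the raised clamp lever of the processor test socket down and tuck it under the catch at the block's side, bending it outwards round the catch on the way, so that it stays locked by itself when you let go; feel your way and do not force it, because it bends for good at about 55 N. Once it is locked and released, press the round key of the tester console fully down and let it up, then press the long bar-shaped key fully down and let it up; leave the square key alone, never press two keys together, and do not disturb the tape roll, the mug or the disk drive.

Things in the scene. Friction and masses are not known exactly. Their poses are not given: they have to be found in the camera images.
- block: Processor test socket fixed to the table: aluminium block 125 long (its x from -85 to +40 mm), 110 wide (y +-55) and 40 mm high, a square module in its top. Origin on the table; x runs along the shut lever from hinge to free end, z up. Its hinge shaft lies along y, 52 mm above the table. The lever bar (10 wide, 8 thick) runs outside the +y side and ends in a thumb paddle.
- hinge (a point): Where the lever bar starts, on the hinge shaft's axis, at (-70, 66, 52) mm in the block's frame. Axes as the block's.
- hook (a point): The catch, a dark steel hook on the block's +y edge, 92 mm from the hinge: a flat overhanging tab 14 wide along the lever, 8 mm thick, reaching outwards (+y). Point: nominal outer lower edge of the tab, 70 mm out and 63.6 mm up in the block's frame; the true height and reach each differ by up to 3 mm, unmeasured: feel for it.
- swing (a joint): Swing of the lever about its hinge shaft, rad: 0 pressed down on its lower stop (bar level), about 1.1 raised and open. A spring lifts it with about 4 to 5 N at the paddle near the bottom. About 0.05 to 0.12 when locked under the catch; about 0.21 or more when it rests on top of the catch.
- flex (a joint): Sideways bend of the lever, rad: 0 straight (at rest), grows as it is pushed outwards (the block's +y) against a light spring (1 to 3 N at the paddle), stop at 0.24. Straight, the bar lands on top of the tab; it passes with 10 to 14 mm of bend there and springs back in below the tab. Axis through point hinge, square to bar and shaft.
- paddle (a point): Middle of the pressing face of the thumb paddle, 139 mm from the hinge along the lever. The paddle is a steel channel 42 mm long, 47 wide outside, 38 mm inside, its plate 5 mm thick, two side cheeks 14 mm high, ends open. x along the lever away from the hinge, z out of the pressing face: up when shut, facing back over the hinge when raised.
- console: The tester console: grey box 130 (x) by 190 (y) by 45 mm high, fixed to the table, with a dark display; origin on the table under its middle. Three key modules stand in a row along its y, 58 mm apart, in an order that differs from case to case.
- key_round_top (a point): Middle of the top of the round key (32 mm across), 64 mm above the table. All keys are black on white bases 8 mm high; their caps stand 11 mm above the base and go down 7 mm.
- key_square_top (a point): Middle of the top of the square key (30 by 30 mm), 64 mm above the table: leave it alone.
- key_bar_top (a point): Middle of the top of the bar-shaped key (48 mm along the console's x, 18 mm along y), 64 mm above the table.
- key_round (a joint): Travel of the round key, m: 0 up, 0.007 fully down (about 5 N).
- key_square (a joint): Travel of the square key, m: 0 up, 0.007 fully down.
- key_bar (a joint): Travel of the bar-shaped key, m: 0 up, 0.007 fully down (about 5 N).
- tape: Roll of packing tape lying flat, 100 mm across, 48 mm high, loose; origin at the middle of its underside.
- mug: White mug, 80 mm across, 95 mm high, loose; origin at the middle of its underside.
- drive: Disk drive, a loose metal box 102 (x) by 147 (y) by 26 mm; origin at the middle of its underside.
Not all that is in view belongs to the job. Of the things that look like the tape, the smaller one is meant.

How it is judged:
By the outcome, as a careful person would: the job done as asked, in the order asked, and still so for the second after the job is handed in, with the robot touching nothing.
It also fails if it takes over 45 s, if anything falls off the work surface, if the arm or the gripper's body presses on something with over 40 N, if the wrist force passes 120 N, or if a joint passes its speed limit or range.

ROBOT

A 7-joint arm with a two-finger parallel gripper is mounted at the origin on the work surface. World frame = base frame: x ahead of the robot, y to its left, z up, the work surface at z = 0. Lengths are in m, angles in degrees, forces in N, time in s.
With the tool pointing down it reaches from about 0.375 to 0.925 m from the base axis. Payload 3.1 kg.
Tool frame: the origin (TCP) lies midway between the tips of the shut fingers; the grasp point (between the pads) lies 19 mm behind it; z points along the fingers, y is the line along which they close (so a half turn about z gives the same grasp; the last joint's range is limited). The gripper opens to 85 mm and grips with 20 to 120 N. Pads are 22 mm wide; open, the fingers measure 114 mm over their backs; the gripper's body (76 mm by 85 mm) begins 54 mm behind the grasp point. The pads swing forward as they close: fully open they stand 13 mm farther back than shut.
Start: joints at [66.016, 21.939, 2.515, 91.553, -1.026, 66.532, -2.859], TCP at [0.205, -0.617, 0.231] pointing down, gripper open.
Joint ranges: [-149.38, 149.38], [-23.57, 123.04], [-84.95, 90], [0, 143.3], [-89.99, 269.99], [3.08, 112.72], [-163.45, 163.45]. Speed limits (degrees/s): [159.86, 159.86, 180, 180, 180, 180, 180].

INTERFACE

Orientations are given as a 3x3 rotation matrix whose columns are the frame's x, y, z axes.
In Python, from cell import arm, grab_frame, workorder gives the robot as it stands.
- The arm moves only by the tool carry_out, never from a script. Its argument "increments" is a list of rows, each a list of 5 numbers: the opening, from -1 (shut) to 1 (fully open), then the shift along the tool's x, y, z as a fraction of full scale, then the turn about the tool's z as a fraction of full scale. A call has 1 to 8 rows; each row shifts and turns the commanded pose from where the row before left it, along the tool's axes as they then stand; what a row does not reach is not made up. Full scale, the value 1, is 0.3 m for a shift and pi rad for a turn. A row lasts 1/10 s, in which the tool goes at most 50 mm and 8.59 degrees, less where a joint would pass 70% of its speed; a pose out of reach is approached as far as the arm can. A call with a number of a shift or a turn outside -1 to 1 is refused whole. A call with a gripper value outside its range is refused whole. The fingers move at their own pace and stop on an object; "squeeze" is the grip in N (left out, the last holds). Time passes only in rows, so rows that do not move let the fingers close. It gives the time, the measured TCP pose, the force, the opening and the grip force at its end, in the units of the state.
- arm.get_state(): the state, without advancing time (a new reading comes with each control period).
- grab_frame(name): name is "side" or "top" or "wrist"; returns a dict with "img" (480x640x3 uint8, red, green, blue), "fx", "fy", "cx", "cy" (pixels), "pose" (4x4, takes a point from camera to world coordinates). Camera axes: x right, y down, z forward; pixel columns grow to the right and rows downward; lengths in m; the calibration is good to about 2 mm. The wrist camera is an equidistant fisheye: a pixel r from the principal point sees the ray r / f radians off the axis. A picture is of the moment at which its call begins. There is no depth.
- workorder.sign_off(): hands the job in; it is judged then, once.
The state is a dict: "t": time; "qpos": joint angles; "dq": joint speeds; "joint_efforts": joint torques, N m; "ee_pos": TCP position; "orientation": TCP orientation; "ft_force": force on the tool from outside, world axes, zero at the start; "wrist_torque": the same for the moment, N m; "grip_width": opening from 0.0 (shut) to 1.0 (fully open); "grip_force": force on a finger pad.
Only numpy, scipy, OpenCV 4.12 (cv2) and the standard library are available. Lean on these libraries where they do the work, as an engineer would, in place of code of your own. Each camera call takes 0.05 s, during which the arm holds its last target. There are 200 camera calls.

## Working session

There is one attempt and no reset: what is moved stays moved. The work goes in short steps, Python scripts to look and compute and a tool call to move; the robot and the scene stay as the last step left them, time stands still between calls to the robot, and variables do not carry over. Pictures are saved under pics/ and viewed, at most 13 in all, crops included, and the job is handed in when it is done.

Besides the shell and the picture viewer there is one more tool, called as name([rows], argument=value, ...), one row to a line, values as JSON. carry_out: Moves the arm, as the interface text tells. Its arguments: {"type":"object","properties":{"increments":{"type":"array","items":{"type":"array","items":{"type":"number"}}},"squeeze":{"type":"number"}},"required":["increments"]}

```bash
mkdir -p pics; ls; python3 - <<'E'
from cell import arm, grab_frame
import cv2,pickle,numpy as np
np.set_printoptions(precision=4,suppress=True)
F={}
for n in("side","top","wrist"):
    f=grab_frame(n);F[n]=f;cv2.imwrite(f"pics/{n}0.png",f["img"][:,:,::-1]);print(n,f["fx"],f["fy"],f["cx"],f["cy"]);print(f["pose"])
pickle.dump(F,open("F0.pkl","wb"))
s=arm.get_state()
for k in s:print(k,s[k])
E
```

```text
pics
side 511.652108106238 511.652108106238 321.8467208169853 245.0348251780096
[[ 0.9858 -0.0744  0.1503  0.3989]
 [-0.1671 -0.5111  0.8431 -0.8522]
 [ 0.0141 -0.8563 -0.5163  0.6061]
 [ 0.      0.      0.      1.    ]]
top 563.7992582906476 563.7992582906476 328.56356592727155 246.08495886787904
[[ 0.0156 -0.995   0.0984  0.4532]
 [-0.9999 -0.0149  0.0086 -0.0179]
 [-0.0071 -0.0986 -0.9951  1.1749]
 [ 0.      0.      0.      1.    ]]
wrist 371.64829954431775 371.64829954431775 321.74830244301864 241.98099510375593
[[ 0.3167 -0.905  -0.2841  0.2781]
 [-0.9485 -0.3031 -0.0921 -0.5928]
 [-0.0028  0.2987 -0.9543  0.3726]
 [ 0.      0.      0.      1.    ]]
t 0.15
qpos [66.0149 21.9845  2.5121 91.6305 -1.0247 66.5335 -2.8579]
dq [ 0.0011 -0.1369 -0.0993 -0.2503  0.03   -0.0002  0.0378]
joint_efforts [  0.0019 -43.4052   1.027  -24.9977   0.0108   0.0073   0.    ]
ee_pos [ 0.2047 -0.6161  0.2301]
orientation [[ 0.9489  0.3154 -0.0008]
 [ 0.3154 -0.9489  0.002 ]
 [-0.0001 -0.0022 -1.    ]]
ft_force [-0.3157 -0.2391  0.0587]
wrist_torque [0.0301 0.0078 0.0134]
grip_force 0.0
grip_width 1.0019013137576163
```

View pics/top0.png

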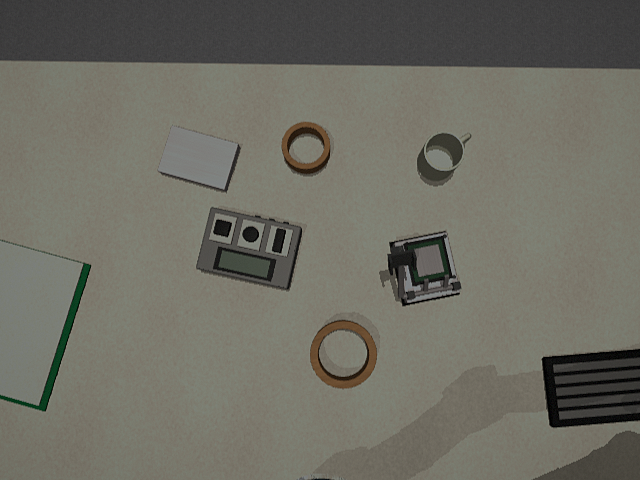

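View pics/side0.png

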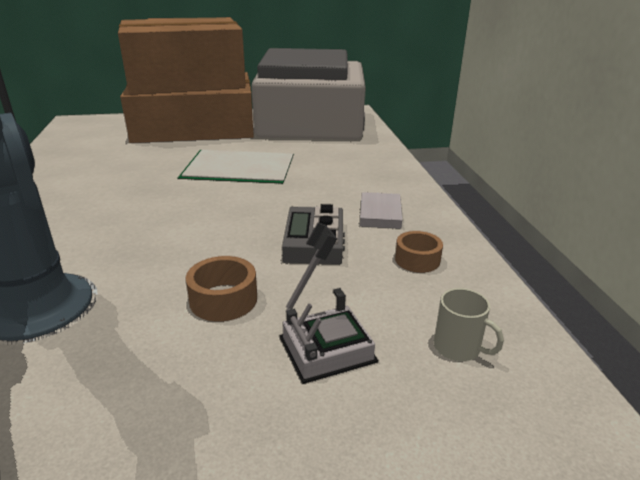

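The top view shows the block at about (425,268) with the raised lever's paddle at (401,258). The console is at (250,248), with the square key at (222,228), the round key at (251,234) and the bar key at (279,240). There are two tape-like rings: the big one at (343,354), and the smaller one at (306,147), which fits "the smaller one is meant". The mug is at (442,155) and the drive at (200,158). One enlarged crop will confirm the details.

```bash
python3 - <<'E'
import cv2,pickle,numpy as np
F=pickle.load(open("F0.pkl","rb"))
t=F["top"]["img"][:,:,::-1];s=F["side"]["img"][:,:,::-1]
def c(i,x,y,w,h,W,H):
    return cv2.convertScaleAbs(cv2.resize(i[y:y+h,x:x+w],(W,H),interpolation=cv2.INTER_CUBIC),alpha=1.5,beta=10)
a=c(t,375,220,100,100,400,400) # 4x
b=c(s,270,215,120,168,400,560)[:, :]
d=c(t,190,195,120,60,400,200)
L=np.vstack([a,d]);R=np.vstack([b,np.zeros((40,400,3),np.uint8)])
cv2.imwrite("pics/crop1.png",np.hstack([L,R]))
E
```

```text
(no output)
```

View pics/crop1.png

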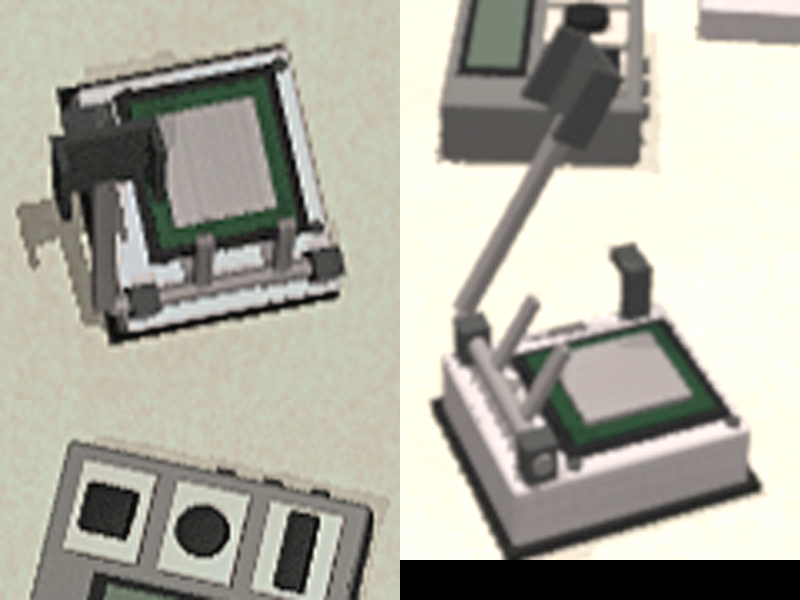

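The crop confirms the keys from left to right as square, round, bar. It also shows the hook on the block's far-left edge and the channel paddle facing back over the hinge. Next I'll measure the block from its edge lines and the keys from their cap contours.

```bash
cat > h.py <<'E'
import cv2,pickle,numpy as np
np.set_printoptions(precision=4,suppress=True)
def plane(f,uv,z):
    uv=np.atleast_2d(uv).astype(float);d=np.c_[(uv[:,0]-f["cx"])/f["fx"],(uv[:,1]-f["cy"])/f["fy"],np.ones(len(uv))]@f["pose"][:3,:3].T
    o=f["pose"][:3,3];return o+d*((z-o[2])/d[:,2])[:,None]
def proj(f,P):
    p=(np.atleast_2d(P)-f["pose"][:3,3])@f["pose"][:3,:3];return np.c_[f["fx"]*p[:,0]/p[:,2]+f["cx"],f["fy"]*p[:,1]/p[:,2]+f["cy"]]
def B(yaw,o,p): # block->world
    c,s=np.cos(yaw),np.sin(yaw);p=np.atleast_2d(p)/1000;return np.c_[o[0]+c*p[:,0]-s*p[:,1],o[1]+s*p[:,0]+c*p[:,1],p[:,2]]
E
python3 - <<'E'
from h import *
F=pickle.load(open("F0.pkl","rb"));t=F["top"];s=F["side"]
g=cv2.cvtColor(t["img"],cv2.COLOR_RGB2GRAY).astype(int)
hsv=cv2.cvtColor(t["img"],cv2.COLOR_RGB2HSV)
def edge(p,q,n,L=5):
    # subpixel strongest bright->dark step along normal n at samples p->q
    out=[]
    gi=cv2.GaussianBlur(g.astype(np.float32),(0,0),.6)
    for a in np.linspace(.12,.88,25):
        c=np.array(p)+a*(np.array(q)-p);k=np.arange(-L,L+.01,.25)
        pts=(c+k[:,None]*n).astype(np.float32)
        v=cv2.remap(gi,pts[None,:,0],pts[None,:,1],cv2.INTER_CUBIC)[0]
        dv=np.diff(v);i=dv.argmin();out.append(c+(k[i]+.125)*n)
    l=cv2.fitLine(np.array(out,np.float32),cv2.DIST_HUBER,0,.01,.01).ravel();return l
o=np.array([375,220.])
NL,NR,FR,FL=[o+np.array(c)/4 for c in((117,325),(337,290),(287,48),(68,92))]
nn=lambda p,q:np.array([-(q-p)[1],(q-p)[0]])/np.linalg.norm(q-p)
ln=edge(NL,NR,nn(NL,NR),3);lr=edge(NR,FR,-nn(NR,FR)*-1 if nn(NR,FR)[0]>0 else -nn(NR,FR),3)
mid=FL+.35*(FR-FL);n=nn(FL,FR);n=n if n[1]<0 else -n;lf=edge(mid,FR,n,3)
def X(a,b):
    k=np.linalg.solve(np.c_[a[:2],-b[:2]],b[2:]-a[2:]);return a[2:]+k[0]*a[:2]
nr,fr=X(ln,lr),X(lf,lr);print("corners",nr,fr)
P=plane(t,[nr,fr],.04);print(P,np.linalg.norm(P[1]-P[0]))
d=P[1]-P[0];y1=np.arctan2(d[1],d[0])
A=plane(t,[ln[2:]-40*ln[:2],ln[2:]+40*ln[:2]],.04);e=A[0]-A[1];y2=np.arctan2(e[1],e[0])-np.pi/2
print("yaw",np.degrees([y1,y2]))
yaw=y1;R=np.array([[np.cos(yaw),-np.sin(yaw)],[np.sin(yaw),np.cos(yaw)]])
org=np.mean([P[0,:2]-R@[-.085,-.055],P[1,:2]-R@[.04,-.055]],0);print("org",org,"yaw",np.degrees(yaw))
th=1.1;pts=dict(NL=(-85,55,40),FL=(40,55,40),NR=(-85,-55,40),FR=(40,-55,40),hinge=(-70,66,52),hook=(22,70,63.6),hooktop=(22,70,71.6),pad=(-70+139*np.cos(th),66,52+139*np.sin(th)),padend=(-70+160*np.cos(th),66,52+160*np.sin(th)))
for k,v in pts.items():
    w=B(yaw,org,v);print(k,w,"top4x",(proj(t,w)-o)*4,"sidecrop",(proj(s,w)-[270,215])*400/120)
# keys
m=((g<60)*255).astype(np.uint8)
cs,_=cv2.findContours(m[200:262,190:312],cv2.RETR_LIST,cv2.CHAIN_APPROX_NONE)
for c in cs:
    a=cv2.contourArea(c)
    if 80<a<600:
        (cx,cy),wh,an=cv2.minAreaRect(c);M=cv2.moments(c);u=(M["m10"]/M["m00"]+190,M["m01"]/M["m00"]+200);print("key",a,u,wh,an,plane(t,u,.064))
for n,b in(("pad top",(t,385,250,425,275)),):
    pass
E
```

```text
corners [459.2794 291.8101] [445.5076 231.9817]
[[ 0.4773 -0.2714  0.04  ]
 [ 0.5977 -0.2444  0.04  ]] 0.12334838090753232
yaw [12.6309 12.4209]
org [ 0.5474 -0.1993] yaw 12.63089029208891
NL [[ 0.4524 -0.1642  0.04  ]] top4x [[122.8436 333.7547]] sidecrop [[ 36.8508 350.2283]]
FL [[ 0.5744 -0.1369  0.04  ]] top4x [[69.2524 90.4472]] sidecrop [[256.9927 296.3675]]
NR [[ 0.4765 -0.2716  0.04  ]] top4x [[337.4905 288.8597]] sidecrop [[111.4746 491.6835]]
FR [[ 0.5985 -0.2442  0.04  ]] top4x [[281.6655  46.3418]] sidecrop [[350.8277 425.2074]]
hinge [[ 0.4647 -0.1502  0.052 ]] top4x [[ 97.7109 308.563 ]] sidecrop [[ 56.9837 312.8825]]
hook [[ 0.5536 -0.1262  0.0636]] top4x [[ 52.4304 127.0597]] sidecrop [[216.5779 252.7682]]
hooktop [[ 0.5536 -0.1262  0.0716]] top4x [[ 54.028  125.6165]] sidecrop [[216.9873 240.6403]]
pad [[ 0.5262 -0.1364  0.1759]] top4x [[100.0061 166.4639]] sidecrop [[172.4035  86.1141]]
padend [[ 0.5355 -0.1343  0.1946]] top4x [[100.4005 142.0509]] sidecrop [[190.8728  49.827 ]]
key 188.5 (238.5711759504863, 254.18479221927498) (60.99999237060547, 14.999998092651367) -0.0 [[0.5443 0.1696 0.064 ]]
key 197.0 (278.56345177664974, 240.1751269035533) (9.734170913696289, 23.304752349853516) 13.240518569946289 [[0.5734 0.0911 0.064 ]]
key 175.0 (250.25142857142856, 233.8847619047619) (14.0, 16.0) 90.0 [[0.5851 0.1476 0.064 ]]
key 207.0 (221.96135265700482, 227.73107890499193) (16.00735092163086, 14.794673919677734) 14.03624439239502 [[0.5966 0.2043 0.064 ]]
```

Block origin is (0.547, -0.199) m at 12.5° yaw. The predicted paddle lands within a few pixels of where it appears in both views. Moving in behind the paddle, fingers shut.

carry_out([
  [-1, 0, 0, 0, 0.033],
  [-1, 0.11, -0.117, 0, 0],
  [-1, 0.11, -0.117, 0, 0],
  [-1, 0.11, -0.117, 0, 0],
  [-1, 0.11, -0.117, 0, 0],
  [-1, 0.11, -0.117, 0, 0],
  [-1, 0.11, -0.117, 0, 0],
  [-1, 0.11, -0.117, 0, 0],
], squeeze=20)

```text
t: 0.95
ee_pos: [0.3781, -0.3252, 0.2312]
orientation: [[0.977, 0.215, -0.0], [0.215, -0.977, -0.0], [-0.0, 0.0, -1.0]]
ft_force: [0.5, -0.4, 0.1]
grip_width: -0.003
grip_force: 0.0
```

carry_out([
  [-1, 0.095, -0.101, 0, 0],
  [-1, 0.095, -0.101, 0, 0],
  [-1, 0.095, -0.101, 0, 0],
  [-1, 0.095, -0.101, 0, 0],
  [-1, 0.095, -0.101, 0, 0],
  [-1, 0, 0, 0.118, 0],
  [-1, 0, 0, 0.118, 0],
  [-1, 0, 0, 0, 0],
])

```text
t: 1.75
ee_pos: [0.4794, -0.1469, 0.1555]
orientation: [[0.976, 0.217, -0.011], [0.217, -0.976, 0.003], [-0.01, -0.006, -1.0]]
ft_force: [-0.9, 0.0, -1.8]
grip_width: 0.003
grip_force: 0.0
```

```bash
python3 - <<'E'
from cell import grab_frame,arm
import cv2,numpy as np
print(arm.get_state()["ee_pos"],arm.get_state()["ft_force"])
w=grab_frame("wrist")["img"][:,:,::-1];s=grab_frame("side")["img"][:,:,::-1]
a=cv2.resize(s[180:380,250:400],(450,600),interpolation=cv2.INTER_CUBIC)
b=cv2.resize(w[90:480,130:460],(350,414));b=np.vstack([b,np.zeros((186,350,3),np.uint8)])
cv2.imwrite("pics/c2.png",cv2.convertScaleAbs(np.hstack([a,b]),alpha=1.4,beta=10))
E
```

```text
[ 0.47936351 -0.14687559  0.15550055] [-0.92931177  0.03928018 -1.77626116]
```

View pics/c2.png

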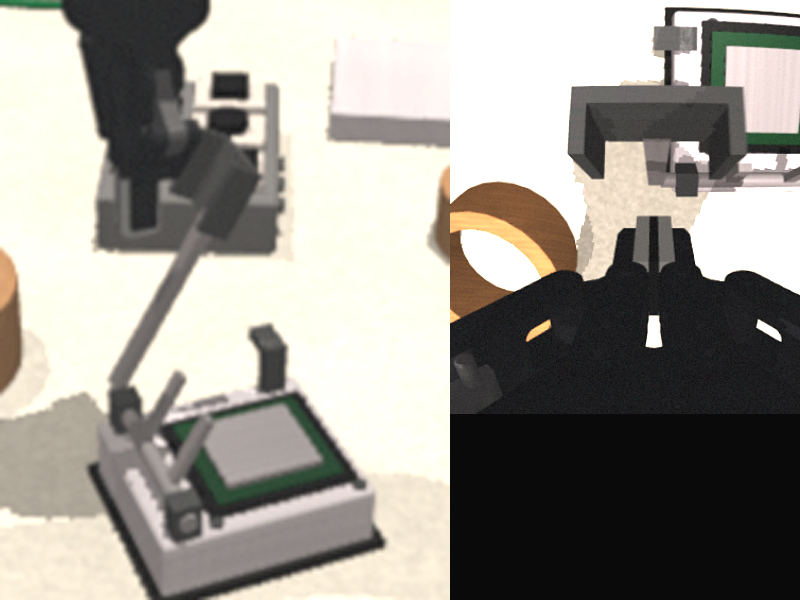

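The wrist view shows the finger tips (655,235) centred on the paddle channel (inner edges at 600 and 716), just in front of it. Pushing forward gently.

carry_out([
  [-1, 0.04, 0, -0.06, 0],
  [-1, 0.04, 0, 0, 0],
  [-1, 0.04, 0, 0, 0],
  [-1, 0, 0, 0, 0],
])

```text
t: 2.25
ee_pos: [0.5217, -0.1401, 0.1795]
orientation: [[0.976, 0.217, 0.003], [0.217, -0.976, 0.0], [0.003, 0.0, -1.0]]
ft_force: [-0.5, -0.3, 0.2]
grip_width: -0.003
grip_force: 0.0
```

carry_out([
  [-1, 0.033, 0, 0.02, 0],
  [-1, 0.033, 0, 0.03, 0],
  [-1, 0, 0, 0, 0],
])

```text
t: 2.55
ee_pos: [0.5385, -0.1354, 0.1613]
orientation: [[0.976, 0.217, -0.003], [0.217, -0.976, 0.002], [-0.002, -0.002, -1.0]]
ft_force: [-0.1, -0.7, 0.5]
grip_width: -0.002
grip_force: 0.0
```

carry_out([
  [-1, 0.04, 0, 0.033, 0],
  [-1, 0.04, 0, 0.033, 0],
  [-1, 0, 0, 0, 0],
  [-1, 0, 0, 0, 0],
])

```text
t: 2.95
ee_pos: [0.5612, -0.1311, 0.143]
orientation: [[0.976, 0.216, -0.002], [0.216, -0.976, 0.001], [-0.002, -0.001, -1.0]]
ft_force: [-1.6, 0.0, -0.5]
grip_width: -0.002
grip_force: 0.3
```

```bash
python3 - <<'E'
from cell import grab_frame,arm
import cv2,numpy as np
print(arm.get_state()["ee_pos"],arm.get_state()["ft_force"])
w=grab_frame("wrist")["img"][:,:,::-1];s=grab_frame("side")["img"][:,:,::-1]
a=cv2.resize(s[180:380,250:400],(450,600),interpolation=cv2.INTER_CUBIC)
b=cv2.resize(w[90:480,130:460],(350,414));b=np.vstack([b,np.zeros((186,350,3),np.uint8)])
cv2.imwrite("pics/c3.png",cv2.convertScaleAbs(np.hstack([a,b]),alpha=1.4,beta=10))
E
```

```text
[ 0.56118238 -0.13108562  0.14296849] [-1.6210056   0.0063689  -0.54102091]
```

View pics/c3.png

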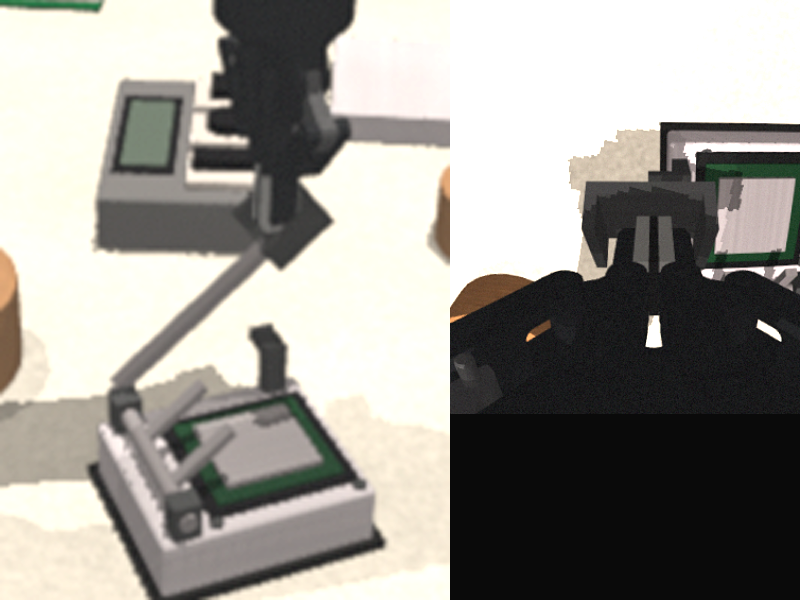

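The fingers are inside the channel and the lever is going down (about 0.75 rad). Continuing along the arc.

carry_out([
  [-1, 0.033, 0, 0.04, 0],
  [-1, 0.033, 0, 0.04, 0],
  [-1, 0.018, 0, 0.03, 0],
  [-1, 0.018, 0, 0.03, 0],
  [-1, 0, 0, 0, 0],
  [-1, 0, 0, 0, 0],
])

```text
t: 3.65
ee_pos: [0.592, -0.1249, 0.1018]
orientation: [[0.977, 0.215, 0.0], [0.215, -0.977, -0.0], [0.0, 0.0, -1.0]]
ft_force: [-1.8, -0.1, 0.8]
grip_width: -0.001
grip_force: 0.8
```

carry_out([
  [-1, 0, -0.025, 0, 0],
  [-1, 0, -0.025, 0, 0],
  [-1, 0, 0, 0, 0],
  [-1, 0, 0, 0, 0],
])

```text
t: 4.05
ee_pos: [0.5892, -0.1097, 0.1024]
orientation: [[0.976, 0.216, 0.002], [0.216, -0.976, -0.0], [0.001, 0.001, -1.0]]
ft_force: [-1.2, -1.6, 2.3]
grip_width: -0.002
grip_force: 1.8
```

carry_out([
  [-1, 0, -0.025, 0, 0],
  [-1, 0, -0.025, 0, 0],
  [-1, 0, 0, 0, 0],
  [-1, 0, 0, 0, 0],
])

```text
t: 4.45
ee_pos: [0.5847, -0.0958, 0.1013]
orientation: [[0.976, 0.216, -0.001], [0.216, -0.976, -0.001], [-0.002, 0.0, -1.0]]
ft_force: [-1.9, -4.4, 1.8]
grip_width: -0.002
grip_force: 2.2
```

```bash
python3 - <<'E'
from cell import grab_frame
import cv2,numpy as np
w=grab_frame("wrist")["img"][:,:,::-1];s=grab_frame("side")["img"][:,:,::-1]
a=cv2.resize(s[210:360,270:390],(480,600),interpolation=cv2.INTER_CUBIC)
b=cv2.resize(w[180:400,250:420],(320,414));b=np.vstack([b,np.zeros((186,320,3),np.uint8)])
cv2.imwrite("pics/c4.png",cv2.convertScaleAbs(np.hstack([a,b]),alpha=1.6,beta=15))
E
```

```text
(no output)
```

View pics/c4.png

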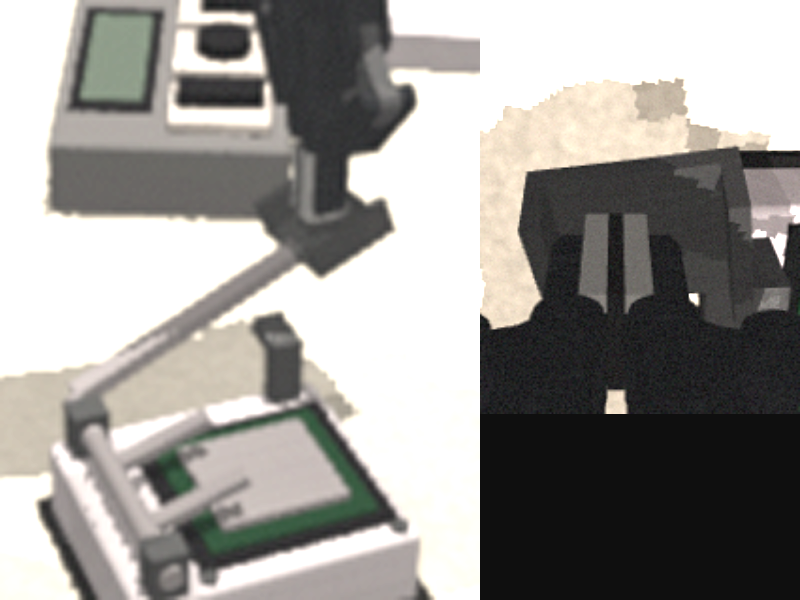

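The wrist view shows the paddle turned about 6° (0.10 rad) outwards, with the finger at its outer cheek (540,250). It needs roughly another 10 mm.

carry_out([
  [-1, 0, -0.02, 0, 0],
  [-1, 0, -0.018, 0, 0],
  [-1, 0, 0, 0, 0],
  [-1, 0, 0, 0, 0],
])

```text
t: 4.95
ee_pos: [0.5833, -0.0845, 0.1017]
orientation: [[0.976, 0.216, 0.001], [0.216, -0.976, -0.0], [0.0, 0.001, -1.0]]
ft_force: [-1.0, -5.6, 1.0]
grip_width: 0.0
grip_force: 2.2
```

carry_out([
  [-1, 0.007, 0, 0.033, 0],
  [-1, 0.007, 0, 0.033, 0],
  [-1, 0, 0, 0, 0],
  [-1, 0, 0, 0, 0],
])

```text
t: 5.35
ee_pos: [0.5889, -0.0822, 0.0824]
orientation: [[0.976, 0.216, 0.003], [0.216, -0.976, 0.001], [0.003, -0.001, -1.0]]
ft_force: [2.1, -2.2, 3.4]
grip_width: 0.001
grip_force: 1.9
```

carry_out([
  [-1, 0, 0, 0.02, 0],
  [-1, 0, 0, 0.02, 0],
  [-1, 0, 0, 0, 0],
  [-1, 0, 0, 0, 0],
])

```text
t: 5.75
ee_pos: [0.5894, -0.0825, 0.0705]
orientation: [[0.976, 0.216, 0.005], [0.216, -0.976, 0.001], [0.005, 0.0, -1.0]]
ft_force: [5.1, -0.6, 3.7]
grip_width: -0.001
grip_force: 3.2
```

carry_out([
  [-1, 0.01, 0, 0.02, 0],
  [-1, 0, 0, 0, 0],
  [-1, 0, 0, 0, 0],
])

```text
t: 6.05
ee_pos: [0.5904, -0.0825, 0.0637]
orientation: [[0.976, 0.216, 0.001], [0.216, -0.976, 0.0], [0.001, -0.0, -1.0]]
ft_force: [3.8, -2.6, 3.7]
grip_width: 0.002
grip_force: 3.0
```

carry_out([
  [-1, 0.01, 0, 0.016, 0],
  [-1, 0, 0, 0, 0],
  [-1, 0, 0, 0, 0],
])

```text
t: 6.35
ee_pos: [0.5918, -0.0826, 0.0584]
orientation: [[0.977, 0.215, -0.002], [0.215, -0.977, -0.0], [-0.003, -0.0, -1.0]]
ft_force: [1.1, -3.6, 3.6]
grip_width: -0.001
grip_force: 2.4
```

carry_out([
  [-1, 0, 0, 0.01, 0],
  [-1, 0, 0, 0, 0],
  [-1, 0, 0, 0, 0],
])

```text
t: 6.65
ee_pos: [0.5922, -0.0825, 0.0557]
orientation: [[0.977, 0.215, -0.002], [0.215, -0.977, -0.0], [-0.002, 0.0, -1.0]]
ft_force: [-0.3, -4.0, 2.8]
grip_width: -0.001
grip_force: 2.4
```

```bash
python3 - <<'E'
from cell import grab_frame
import cv2,numpy as np
w=grab_frame("wrist")["img"][:,:,::-1];s=grab_frame("side")["img"][:,:,::-1]
a=cv2.resize(s[230:360,270:390],(480,520),interpolation=cv2.INTER_CUBIC)
b=cv2.resize(w[150:400,250:420],(320,470));b=np.vstack([b,np.zeros((50,320,3),np.uint8)])
cv2.imwrite("pics/c5.png",cv2.convertScaleAbs(np.hstack([a,b]),alpha=1.6,beta=15))
E
```

```text
(no output)
```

View pics/c5.png

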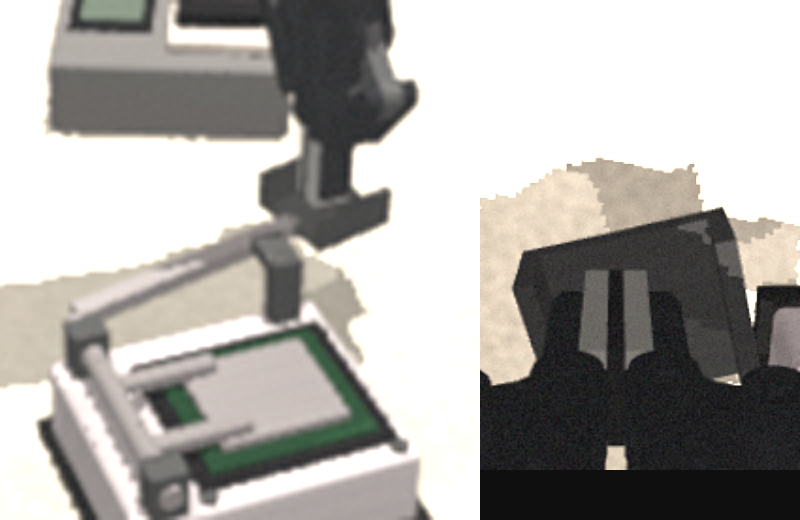

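The wrist view shows the bend at about 11° (0.2 rad), with the bar passing clear outside the hook (280,250 in the side view). I'll feel down for the lower stop.

carry_out([
  [-1, 0, 0, 0.01, 0],
  [-1, 0, 0, 0, 0],
  [-1, 0, 0, 0, 0],
])

```text
t: 7.05
ee_pos: [0.5931, -0.0836, 0.0548]
orientation: [[0.977, 0.214, -0.0], [0.214, -0.977, -0.002], [-0.001, 0.002, -1.0]]
ft_force: [-2.4, -4.5, 11.6]
grip_width: -0.001
grip_force: 6.5
```

carry_out([
  [-1, 0, 0, 0.007, 0],
  [-1, 0, 0, 0, 0],
  [-1, 0, 0, 0, 0],
])

```text
t: 7.35
ee_pos: [0.5936, -0.0842, 0.0541]
orientation: [[0.977, 0.214, 0.0], [0.214, -0.977, -0.003], [-0.0, 0.003, -1.0]]
ft_force: [-5.2, -4.8, 18.2]
grip_width: -0.005
grip_force: 9.4
```

The lower stop is at z≈0.055. Easing the pressure slightly and letting the lever spring back in under the tab.

carry_out([
  [-1, 0, 0.02, -0.006, 0],
  [-1, 0, 0.02, 0, 0],
  [-1, 0, 0.02, 0, 0],
  [-1, 0, 0, 0, 0],
  [-1, 0, 0, 0, 0],
])

```text
t: 7.85
ee_pos: [0.6002, -0.0983, 0.0553]
orientation: [[0.976, 0.216, 0.007], [0.216, -0.976, 0.001], [0.007, 0.0, -1.0]]
ft_force: [1.1, -1.4, 9.2]
grip_width: -0.0
grip_force: 5.5
```

carry_out([
  [-1, 0, 0.02, 0, 0],
  [-1, 0, 0.02, 0, 0],
  [-1, 0, 0.02, 0, 0],
  [-1, 0, 0, 0, 0],
  [-1, 0, 0, 0, 0],
])

```text
t: 8.35
ee_pos: [0.6048, -0.1141, 0.0555]
orientation: [[0.976, 0.217, 0.008], [0.217, -0.976, 0.003], [0.008, -0.001, -1.0]]
ft_force: [1.4, -0.8, 8.9]
grip_width: -0.004
grip_force: 4.7
```

carry_out([
  [-1, 0, 0, -0.03, 0],
  [-1, 0, 0, -0.03, 0],
  [-1, 0, 0, -0.03, 0],
  [-1, 0, 0, 0, 0],
  [-1, 0, 0, 0, 0],
])

```text
t: 8.85
ee_pos: [0.5995, -0.117, 0.0791]
orientation: [[0.977, 0.215, -0.002], [0.215, -0.977, 0.0], [-0.002, -0.001, -1.0]]
ft_force: [-0.5, 0.0, -0.6]
grip_width: 0.002
grip_force: 0.0
```

```bash
python3 - <<'E'
from cell import grab_frame
import cv2,numpy as np
w=grab_frame("wrist")["img"][:,:,::-1];s=grab_frame("side")["img"][:,:,::-1]
a=cv2.resize(s[230:360,270:390],(480,520),interpolation=cv2.INTER_CUBIC)
b=cv2.resize(w[150:400,250:420],(320,470));b=np.vstack([b,np.zeros((50,320,3),np.uint8)])
cv2.imwrite("pics/c6.png",cv2.convertScaleAbs(np.hstack([a,b]),alpha=1.6,beta=15))
E
```

```text
(no output)
```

View pics/c6.png

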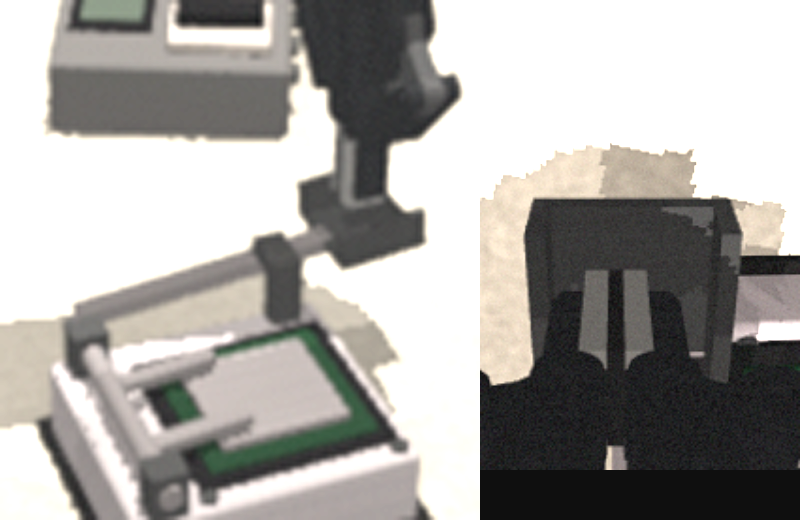

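The lever is locked: no force on the tool, the bar sits under the hook tab (275,245), and it is straight. Lifting off and moving above the round key.

carry_out([
  [-1, 0, 0, -0.117, 0],
  [-1, 0, 0, -0.117, 0],
  [-1, 0.0238, -0.145, 0, 0],
  [-1, 0.0238, -0.145, 0, 0],
  [-1, 0.0238, -0.145, 0, 0],
  [-1, 0.0238, -0.145, 0, 0],
  [-1, 0.0238, -0.145, 0, 0],
  [-1, 0.0238, -0.145, 0, 0],
])

```text
t: 9.75
ee_pos: [0.5854, 0.1482, 0.1492]
orientation: [[0.977, 0.215, -0.001], [0.215, -0.977, -0.0], [-0.002, 0.0, -1.0]]
ft_force: [0.2, 0.6, -0.1]
grip_width: 0.004
grip_force: 0.0
```

carry_out([
  [-1, 0, 0, 0.1, 0],
  [-1, 0, 0, 0.1, 0],
  [-1, 0, 0, 0, 0],
  [-1, 0, 0, 0, 0],
])

```text
t: 10.15
ee_pos: [0.5854, 0.1462, 0.089]
orientation: [[0.977, 0.215, -0.003], [0.215, -0.977, -0.001], [-0.003, 0.0, -1.0]]
ft_force: [0.5, -0.2, -0.2]
grip_width: -0.001
grip_force: 0.0
```

```bash
python3 - <<'E'
from cell import grab_frame
import cv2,numpy as np
w=grab_frame("wrist")["img"][:,:,::-1];s=grab_frame("side")["img"][:,:,::-1]
a=cv2.resize(s[170:320,270:390],(480,600),interpolation=cv2.INTER_CUBIC)
b=cv2.resize(w[150:400,220:450],(320,348));b=np.vstack([b,np.zeros((252,320,3),np.uint8)])
cv2.imwrite("pics/c7.png",cv2.convertScaleAbs(np.hstack([a,b]),alpha=1.6,beta=15))
E
```

```text
(no output)
```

View pics/c7.png

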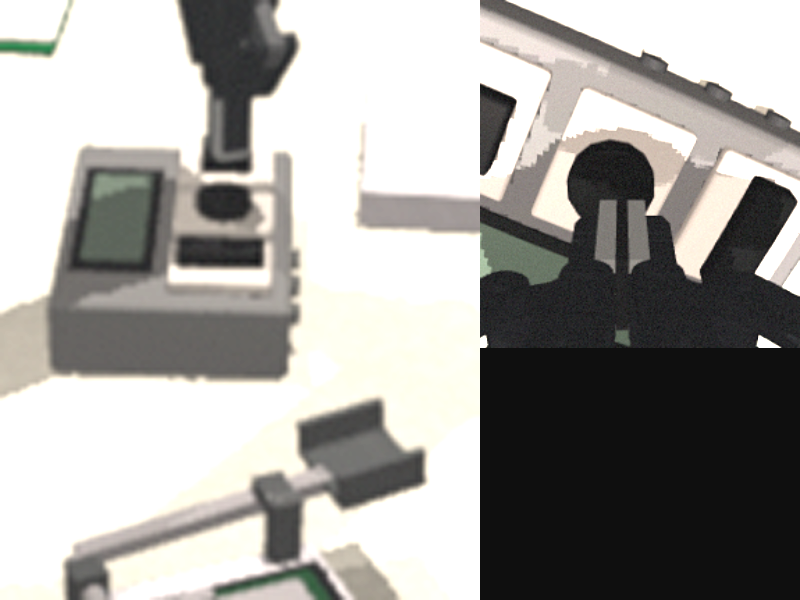

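The lever stays locked untouched. The finger tips (622,215) are over the round key (611,180). Pressing it.

carry_out([
  [-1, 0, -0.007, 0.04, 0],
  [-1, 0, 0, 0.04, 0],
  [-1, 0, 0, 0.015, 0],
  [-1, 0, 0, 0.01, 0],
  [-1, 0, 0, 0, 0],
  [-1, 0, 0, 0, 0],
])

```text
t: 10.85
ee_pos: [0.5856, 0.1489, 0.0588]
orientation: [[0.977, 0.215, -0.001], [0.215, -0.977, -0.0], [-0.001, 0.0, -1.0]]
ft_force: [-1.6, -0.9, 4.0]
grip_width: 0.0
grip_force: 2.0
```

carry_out([
  [-1, 0, 0, 0.006, 0],
  [-1, 0, 0, 0, 0],
  [-1, 0, 0, 0, 0],
])

```text
t: 11.15
ee_pos: [0.5857, 0.1489, 0.0572]
orientation: [[0.977, 0.215, -0.0], [0.215, -0.977, -0.0], [-0.0, 0.0, -1.0]]
ft_force: [-2.6, -1.2, 4.9]
grip_width: -0.001
grip_force: 3.0
```

carry_out([
  [-1, 0, 0, 0.006, 0],
  [-1, 0, 0, 0.006, 0],
  [-1, 0, 0, 0, 0],
  [-1, 0, 0, 0, 0],
])

```text
t: 11.55
ee_pos: [0.5858, 0.1489, 0.0569]
orientation: [[0.977, 0.215, -0.001], [0.215, -0.977, -0.002], [-0.001, 0.002, -1.0]]
ft_force: [-8.7, -2.6, 21.7]
grip_width: -0.001
grip_force: 11.1
```

Round key bottomed out (21.7 N). Releasing it and going to the bar key.

carry_out([
  [-1, 0, 0, -0.06, 0],
  [-1, 0, 0, -0.06, 0],
  [-1, 0, 0, 0, 0],
  [-1, -0.041, 0.09, 0, 0],
  [-1, -0.041, 0.09, 0, 0],
  [-1, 0, 0, 0, 0],
  [-1, 0, 0, 0, 0],
])

```text
t: 12.25
ee_pos: [0.573, 0.0895, 0.0878]
orientation: [[0.977, 0.213, -0.001], [0.213, -0.977, -0.0], [-0.001, -0.0, -1.0]]
ft_force: [0.7, 1.2, -0.2]
grip_width: 0.002
grip_force: 0.0
```

```bash
python3 - <<'E'
from cell import grab_frame
import cv2,numpy as np
w=grab_frame("wrist")["img"][:,:,::-1];s=grab_frame("side")["img"][:,:,::-1]
a=cv2.resize(s[170:320,270:390],(480,600),interpolation=cv2.INTER_CUBIC)
b=cv2.resize(w[150:400,220:450],(320,348));b=np.vstack([b,np.zeros((252,320,3),np.uint8)])
cv2.imwrite("pics/c8.png",cv2.convertScaleAbs(np.hstack([a,b]),alpha=1.6,beta=15))
E
```

```text
(no output)
```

View pics/c8.png

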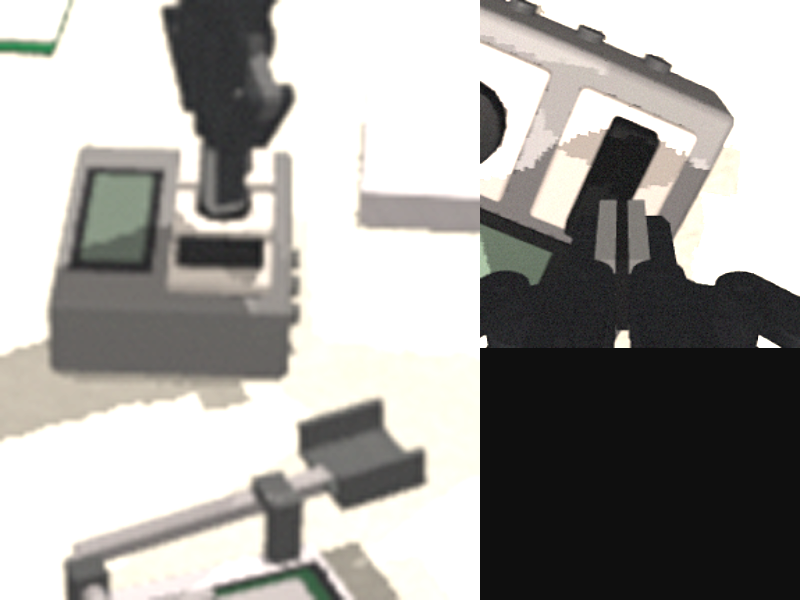

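The tips (622,215) are in the same relation to the bar key (centre about 611,180) as they were to the round key. Pressing the bar key with the same 2 mm shift.

carry_out([
  [-1, 0, -0.008, 0.04, 0],
  [-1, 0, 0, 0.04, 0],
  [-1, 0, 0, 0.015, 0],
  [-1, 0, 0, 0.01, 0],
  [-1, 0, 0, 0.006, 0],
  [-1, 0, 0, 0, 0],
  [-1, 0, 0, 0, 0],
])

```text
t: 13.05
ee_pos: [0.5722, 0.0948, 0.0571]
orientation: [[0.976, 0.216, -0.002], [0.216, -0.976, 0.001], [-0.002, -0.001, -1.0]]
ft_force: [-4.3, 1.6, 10.5]
grip_width: -0.001
grip_force: 5.0
```

carry_out([
  [-1, 0, 0, 0.006, 0],
  [-1, 0, 0, 0.003, 0],
  [-1, 0, 0, 0, 0],
  [-1, 0, 0, 0, 0],
])

```text
t: 13.45
ee_pos: [0.5723, 0.0948, 0.0568]
orientation: [[0.976, 0.216, -0.002], [0.216, -0.976, -0.001], [-0.002, 0.0, -1.0]]
ft_force: [-9.4, -1.0, 24.1]
grip_width: 0.001
grip_force: 11.5
```

Bar key bottomed out at the same height (24 N). Releasing, moving well clear and doing a last check.

carry_out([
  [-1, 0, 0, -0.06, 0],
  [-1, 0, 0, -0.12, 0],
  [-1, 0, 0, -0.15, 0],
  [-1, 0, 0, -0.1, 0],
  [-1, -0.15, 0, 0, 0],
  [-1, -0.15, 0, 0, 0],
  [-1, 0, 0, 0, 0],
  [-1, 0, 0, 0, 0],
])

```text
t: 14.25
ee_pos: [0.4834, 0.0729, 0.1813]
orientation: [[0.977, 0.215, -0.001], [0.215, -0.977, -0.002], [-0.002, 0.001, -1.0]]
ft_force: [0.3, -1.2, 0.7]
grip_width: -0.001
grip_force: 0.0
```

```bash
python3 - <<'E'
from cell import grab_frame
import cv2,numpy as np
t=grab_frame("top")["img"][:,:,::-1];s=grab_frame("side")["img"][:,:,::-1]
a=cv2.resize(s[170:400,260:500],(480,460),interpolation=cv2.INTER_CUBIC)
b=cv2.resize(t[110:320,150:480],(320,204));b=np.vstack([b,np.zeros((256,320,3),np.uint8)])
cv2.imwrite("pics/c9.png",cv2.convertScaleAbs(np.hstack([a,b]),alpha=1.4,beta=10))
E
```

```text
(no output)
```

View pics/c9.png

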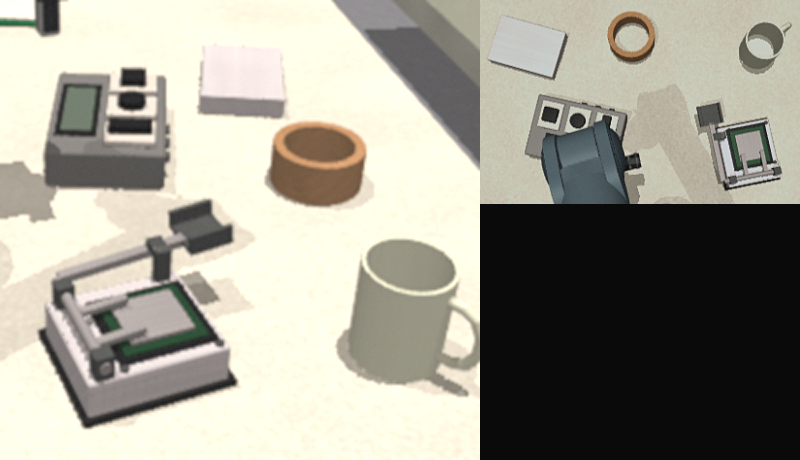

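The lever is locked under the hook (160,245), all the keys are up, and the tape, mug and drive are where they were. The arm is clear of everything.

```bash
python3 -c "
from cell import workorder
print(workorder.sign_off())"
```

```text
the job is handed in; nothing more can be done
None
```

The lever is locked under the catch and stays there by itself, the round key and then the bar key were each pressed fully down and let up, nothing else was disturbed, and the job is handed in at about 14 s.

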